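# Pack the condiment carrier

## Robot

A 6-joint arm with a two-finger parallel gripper is mounted at the origin on a cart in front of the work surface, level with it; the furniture and walls round the work are solid. World frame = base frame: x ahead of the robot, y to its left, z up, the work surface at z = 0. Lengths are in m, angles in rad, forces in N, time in s.
With the tool pointing down it reaches from about 0.2 to 0.875 m from the base axis. Payload 3.4 kg.
Tool frame: the origin (TCP) lies where the fingers leave the gripper's body, on its centre line; the fingertips stand 97 mm ahead of it and the grasp point (between the pads) lies 78 mm ahead of it; z points along the fingers, y is the line along which they close (so a half turn about z gives the same grasp; the last joint's range is limited). The gripper opens to 94 mm and grips with 3 to 60 N. Pads are 16 mm wide; open, the fingers measure 119 mm over their backs; the gripper's body (75 mm by 177 mm) begins 78 mm behind the grasp point.
Start: joints at [-1.363, 0.276, 1.505, -0, 1.361, -0.121], TCP at [0.186, -0.544, 0.303] pointing down, gripper open.
Joint ranges: [-2.89, 2.89], [-0.75, 2.08], [0.22, 2.7], [-1.18, 4.32], [0.11, 2.71], [-2.7, 2.7]. Speed limits (rad/s): [2.57, 2.57, 3.14, 3.14, 3.14, 3.14].

## Interface

Orientations are given as a 3x3 rotation matrix whose columns are the frame's x, y, z axes.
In Python, from cell import arm gives the robot as it stands.
- The arm moves only by the shell command python3 -m handwheel 'ROWS' [FORCE]. ROWS is a JSON object of lists of equal length, an entry for each row: "linear": the shift along the tool's x, y, z scaled (see below), a list of three; "rotation": the turn, a rotation vector about the tool's x, y, z scaled (see below), a list of three; "gripper": the opening, from -1 (shut) to 1 (fully open). A call has 1 to 8 rows; each row is the pose to reach, as a shift and turn from the pose commanded when the call began, along the tool's axes at that moment, turning the shorter way round; what a row does not reach only later rows make up. The controller multiplies each number of a shift by 10 cm and each number of a turn by pi rad. A row lasts 1/8 s, in which the tool goes at most 62.5 mm and 10.7 degrees, less where a joint would pass 70% of its speed; a pose out of reach is approached as far as the arm can. A call with a number of a shift or a turn outside -1 to 1 is refused whole. A call with a gripper value outside its range is refused whole. The fingers move at their own pace and stop on an object; FORCE is the grip in N (left out, the last holds). Time passes only in rows, so rows that repeat a pose let the fingers close. It gives the time, the measured TCP pose, the force, the opening and the grip force at its end, in the units of the state.
- arm.get_state(): the state, without advancing time (a new reading comes with each control period).
- arm.get_image(name): name is "side" or "top" or "wrist"; returns a dict with "img" (400x640x3 uint8, red, green, blue), "camera_matrix" (3x3 intrinsics, pixels), "rvec" (rotation vector, rad) and "tvec" (3), from world to camera coordinates, as OpenCV has them. Camera axes: x right, y down, z forward; pixel columns grow to the right and rows downward; lengths in m; the calibration is good to about 2 mm. A picture is of the moment at which its call begins. There is no depth.
- arm.hand_in(): hands the job in; it is judged then, once.
The state is a dict: "time_s": time; "joint_pos": joint angles; "joint_velocities": joint speeds; "joint_efforts": joint torques, N m; "tcp_pos": TCP position; "eef_rot": TCP orientation; "ft_force": force on the tool from outside, world axes, zero at the start; "ft_torque": the same for the moment, N m; "width": finger opening in m; "finger_force": force on a finger pad.
Only numpy, scipy, OpenCV 4.12 (cv2) and the standard library are available. Lean on these libraries where they do the work, as an engineer would, in place of code of your own. Each camera call takes 0.05 s, during which the arm holds its last target. There are 200 camera calls.

## Task

Pack the wooden condiment carrier so that it can be taken to the table. Fold its carry handle fully down towards the robot, stand the slim round spice jar, the square spice jar with the big screw cap and the short wide tin upright in the three empty cells, one to a cell, each set down on the cell's floor and not dropped in (the tin fits only the widest cell), then swing the handle fully back up and let go. Leave the herb jar in its cell, tip nothing over and leave everything else on the worktop where it stands.

Things in the scene. Friction and masses are not known exactly. Their poses are not given: they have to be found in the camera images.
- carrier: open wooden carrier, 84 (x) x 274 mm (y), fixed; its yaw varies. Origin: centre of its underside; x to its back (away from the robot), y to its left end. A row of four cells along y, each 68 mm deep in x; floor 12, board tops 48 mm above the worktop; dividers and long boards 8 mm thick, end boards 10 mm with 36 mm wide rounded ears up to 84 mm that carry the handle's pivots.
- cell1 (a point): centre of the floor of the leftmost cell (54 mm wide), already taken by the herb jar; axes as the carrier's
- cell2 (a point): centre of the floor of the second cell from the left, the only wide one (68 mm)
- cell3 (a point): centre of the floor of the third cell from the left (54 mm wide)
- cell4 (a point): centre of the floor of the rightmost cell (54 mm wide)
- handle (a joint): stiff hinge of the carry handle, in rad: 0 = upright over the row of cells (against its stop), 1.57 = folded down level towards the carrier's front (-x, against its stop); it stays where it is left
- handle_bar (a point): middle of the handle's bar: a round wooden bar, 16 mm in diameter and about 281 mm long, along the carrier's y, carried 118 mm from the pivot axis by a flat steel arm outside each end of the carrier. Upright, it is 184 mm above the worktop.
- handle_pivot (a point): point on the handle's pivot axis (parallel to the carrier's y) midway between the two arms, 66 mm above the worktop
- tin: short wide round tin with a paper label, 57 mm in diameter and 72 mm tall, 0.18 kg. Its origin is the centre of its underside, z up along its axis.
- square_jar: spice jar, squarish clear body 46 mm wide with a big round 45 mm screw cap, 97 mm tall, 0.11 kg. Its origin is the centre of its underside, z up along its axis.
- round_jar: slim round spice jar with a round black cap, 40 mm in diameter and 105 mm tall, 0.11 kg. Its origin is the centre of its underside, z up along its axis.
- herb_jar: herb jar with flip lid, 45 x 42 mm, 108 mm tall, already standing in the carrier's leftmost cell; it stays there. Its origin is the centre of its underside, z up along its axis.
- white_bowl: bystander: small white bowl of dry pasta, 98 mm across, 61 mm tall
- onion: bystander: onion, 75 mm across, 77 mm tall
- tea_glass: bystander: tall drinking glass, 80 mm across, 102 mm tall, at the back
Things that resemble listed ones, but are neither listed nor needed, are in the scene too. What is shaped like the herb_jar but yellow is not meant. Leave any green look-alike of the square_jar alone.

How it is judged:
By the outcome, as a careful person would: the job done as asked, in the order asked, and still so for the second after the job is handed in, with the robot touching nothing.
It also fails if it takes over 72 s, if anything falls off the work surface, if the arm or the gripper's body presses on something with over 40 N, if the wrist force passes 120 N, or if a joint passes its speed limit or range.

## Working session

There is one attempt and no reset: what is moved stays moved. The work goes in short steps, Python scripts to look and compute and a shell command to move; the robot and the scene stay as the last step left them, time stands still between calls to the robot, and variables do not carry over. Pictures are saved under pics/ and viewed, at most 10 in all, crops included, and the job is handed in when it is done.

```bash
ls; mkdir -p pics
python3 - <<'E'
from cell import arm
import cv2,numpy as np,pickle
d={}
for n in("top","side","wrist"):
    r=arm.get_image(n);d[n]=r;cv2.imwrite(f"pics/{n}0.png",r["img"][:,:,::-1])
    R=cv2.Rodrigues(np.array(r["rvec"]))[0];print(n,-R.T@np.array(r["tvec"]).ravel(),R[2])
pickle.dump(d,open("im0.pkl","wb"))
s=arm.get_state();print(s["time_s"],s["tcp_pos"],np.round(s["eef_rot"],3),s["width"])
E
```

```text
pics
top [ 0.06958126 -0.1588152   1.73564796] [ 0.29115599  0.09869639 -0.95157092]
side [ 0.17280334 -0.92992396  1.04932333] [ 0.27415384  0.68356239 -0.67644817]
wrist [ 0.25027024 -0.52232326  0.38395094] [-0.22524493 -0.07476754 -0.97142912]
0.15 [ 0.18557907 -0.54393416  0.30203162] [[ 0.946  0.323 -0.   ]
 [ 0.323 -0.946  0.001]
 [ 0.    -0.001 -1.   ]] 0.0937602612144464
```

View pics/top0.png

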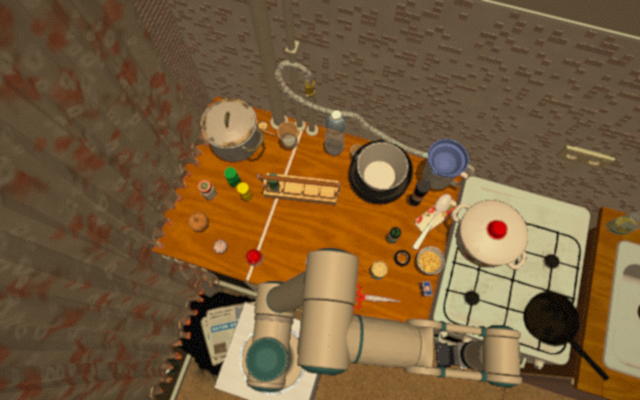

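View pics/side0.png

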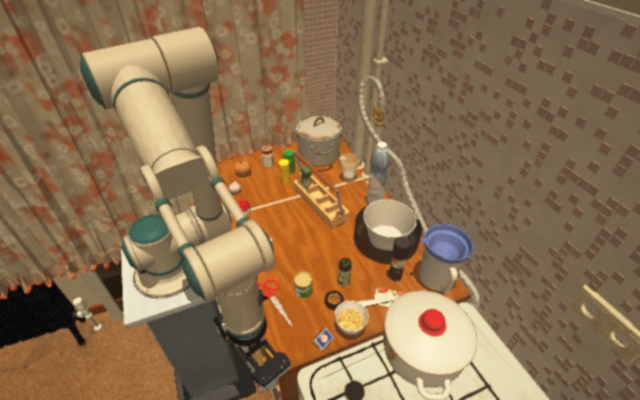

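The top view shows the carrier near (300,188), tin candidate (379,269), a dark jar (394,234), another jar (207,188), and green and yellow ones at (232,176) and (244,190). I'll zoom in to identify them.

```bash
cat > h.py <<'E'
import numpy as np,cv2,pickle
from scipy.optimize import least_squares
from cell import arm
def ray(r,uv):
    R=cv2.Rodrigues(np.array(r["rvec"],float))[0];t=np.array(r["tvec"],float).ravel()
    K=np.array(r["camera_matrix"],float);d=R.T@np.linalg.inv(K)@[uv[0],uv[1],1.];return -R.T@t,d
def atz(r,uv,z):
    c,d=ray(r,uv);return (c+d*(z-c[2])/d[2])
def proj(r,p):
    return cv2.projectPoints(np.array(p,float).reshape(-1,3),np.array(r["rvec"],float),np.array(r["tvec"],float),np.array(r["camera_matrix"],float),None)[0][:,0]
def crop(img,x0,y0,x1,y1,s):
    return cv2.resize(img[y0:y1,x0:x1],None,fx=s,fy=s,interpolation=cv2.INTER_CUBIC)[:,:,::-1]
E
python3 - <<'E'
from h import *
d=pickle.load(open("im0.pkl","rb"))
t=d["top"]["img"];s=d["side"]["img"]
a=crop(t,180,150,450,310,2.96)[:474,:799]
cv2.imwrite("pics/c1.png",crop(t,190,155,450,305,3)) 
cv2.imwrite("pics/c2.png",crop(s,225,135,425,345,2.8))
E
```

```text
(no output)
```

View pics/c1.png

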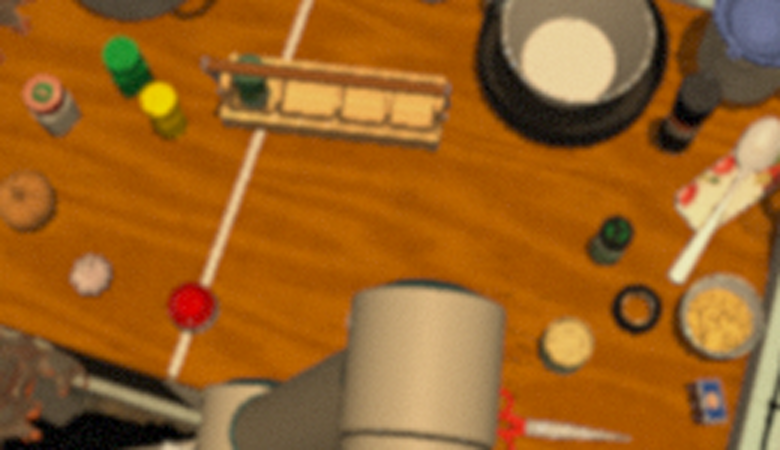

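View pics/c2.png

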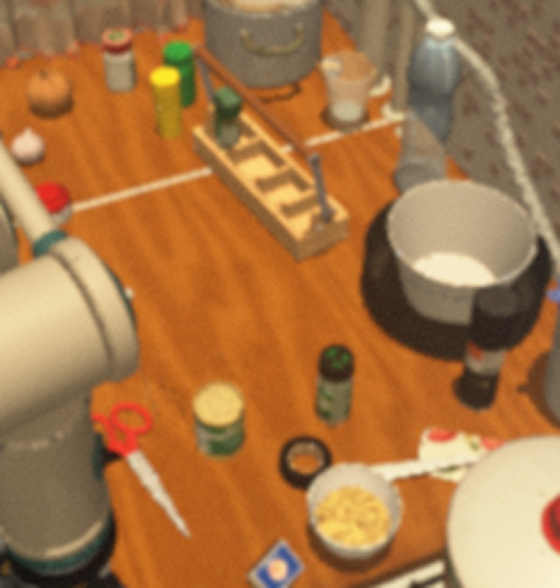

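Tin is at crop (567,341) and the round jar (black cap) at (617,231). The square jar (clear body, big reddish cap) is at (43,92), and the green and yellow ones are look-alikes. The carrier's bar runs (207,63)-(448,80).

```bash
cat >> h.py <<'E'
def wire(x,y,a):
    c,s=np.cos(a),np.sin(a);T=lambda P:np.array([[x+c*p[0]-s*p[1],y+s*p[0]+c*p[1],p[2]] for p in P])
    L=[]
    for z in(0,.048): L.append(T([(-.042,-.137,z),(.042,-.137,z),(.042,.137,z),(-.042,.137,z),(-.042,-.137,z)]))
    L.append(T([(0,-.14,.184),(0,.14,.184)]))
    return L
CY=dict(cell1=.1,cell2=.031,cell3=-.038,cell4=-.1)
E
python3 - <<'E'
from h import *
d=pickle.load(open("im0.pkl","rb"));T,S=d["top"],d["side"]
tp=lambda u,v:((u+.5)/3-.5+190,(v+.5)/3-.5+155)
sp=lambda u,v:((u+.5)/2.8-.5+225,(v+.5)/2.8-.5+135)
for n,a,b,z in(("tin",(567,341),(219,403),.072),("round",(617,231),(336,361),.105),("sq",(43,92),(117,40),.097),("barL",(207,63),(197,48),.184),("barR",(448,80),(313,155),.184)):
    A=atz(T,tp(*a),z);B=atz(S,sp(*b),z);
    # free triangulation
    c1,d1=ray(T,tp(*a));c2,d2=ray(S,sp(*b));k=np.linalg.lstsq(np.c_[d1,-d2],c2-c1,rcond=None)[0];p=(c1+k[0]*d1+c2+k[1]*d2)/2
    print(n,A.round(4),B.round(4),p.round(4))
for n,a in(("FRtop",(438,136)),("BRtop",(446,78)),("FLtop",(222,113))):print(n,atz(T,tp(*a),.048).round(4))
for n,a in(("FR",(304,243)),("BR",(346,213)),("FL",(195,128))):print(n,atz(S,sp(*a),.048).round(4))
E
```

```text
tin [ 0.3958 -0.2612  0.072 ] [ 0.3964 -0.2654  0.072 ] [ 0.3973 -0.2616  0.0663]
round [ 0.5312 -0.2806  0.105 ] [ 0.5291 -0.2858  0.105 ] [ 0.5324 -0.281   0.0981]
sq [0.4924 0.4267 0.097 ] [0.4891 0.4153 0.097 ] [0.4938 0.4305 0.0864]
barL [0.5599 0.2277 0.184 ] [0.5578 0.2294 0.184 ] [0.5582 0.2273 0.1858]
barR [ 0.6233 -0.044   0.184 ] [ 0.6116 -0.041   0.184 ] [ 0.6161 -0.0435  0.1875]
FRtop [ 0.5978 -0.0434  0.048 ]
BRtop [ 0.6736 -0.0308  0.048 ]
FLtop [0.546  0.2213 0.048 ]
FR [ 0.596  -0.0562  0.048 ]
BR [ 0.6716 -0.027   0.048 ]
FL [0.5454 0.2222 0.048 ]
```

```bash
cat >> h.py <<'E'
from scipy.spatial.transform import Rotation as Ro
def plan(p,yaw):
    "shift (units .1m) along present tool axes and after-turn axes; tool y at angle yaw, z down"
    s=arm.get_state();R=np.array(s["eef_rot"]);d=np.array(p)-s["tcp_pos"]
    y=np.array([np.cos(yaw),np.sin(yaw),0]);G=np.c_[np.cross(y,[0,0,-1]),y,[0,0,-1]]
    rv=Ro.from_matrix(R.T@G).as_rotvec()
    print("t",s["time_s"],"tcp",np.round(s["tcp_pos"],4),"w",round(s["width"],4),"f",np.round(s["ft_force"],1))
    print("now-axes",(R.T@d*10).round(3),"rot/pi",(rv/np.pi).round(4),"goal-axes",(G.T@d*10).round(3))
E
python3 - <<'E'
from h import *
plan([.588,.0925,.33],.2)
E
```

```text
t 0.15 tcp [ 0.1856 -0.5439  0.302 ] w 0.0938 f [-1.2  0.3 -0.2]
now-axes [ 5.864 -4.725 -0.273] rot/pi [-3.00e-04 -3.00e-04 -4.59e-01] goal-axes [ 5.438  5.208 -0.28 ]
```

```bash
python3 -m handwheel '{"linear":[[0.1,-0.1,-0.28],[0.3,-0.3,-0.28],[0.5,-0.5,-0.28],[0.7,-0.7,-0.28],[1,-0.8,-0.28],[1,-0.8,-0.28],[1,-0.8,-0.28],[1,-0.8,-0.28]],"rotation":[[0,0,-0.058],[0,0,-0.116],[0,0,-0.174],[0,0,-0.232],[0,0,-0.29],[0,0,-0.348],[0,0,-0.406],[0,0,-0.459]],"gripper":[1,1,1,1,1,1,1,1]}' 20
python3 -c "
from h import *
plan([.588,.0925,.33],.2)"
```

```text
time_s: 1.15
tcp_pos: [0.2545, -0.4359, 0.3304]
eef_rot: [[-0.204, 0.979, -0.0], [0.979, 0.204, 0.0], [0.001, -0.0, -1.0]]
ft_force: [-0.2, -0.5, -0.8]
width: 0.0942
finger_force: 0.0
t 1.15 tcp [ 0.2545 -0.4359  0.3304] w 0.0942 f [-0.2 -0.5 -0.8]
now-axes [4.491 4.345 0.006] rot/pi [-0.     -0.0002  0.0019] goal-axes [4.516e+00 4.318e+00 4.000e-03]
```

```bash
for i in 1; do
python3 -m handwheel '{"linear":[[0.45,0.43,0],[0.9,0.87,0]],"rotation":[[0,0,0],[0,0,0]],"gripper":[1,1]}' >/dev/null
python3 -m handwheel '{"linear":[[0.45,0.43,0],[0.9,0.87,0]],"rotation":[[0,0,0],[0,0,0]],"gripper":[1,1]}' >/dev/null
python3 -m handwheel '{"linear":[[0.45,0.43,0],[0.9,0.87,0]],"rotation":[[0,0,0],[0,0,0]],"gripper":[1,1]}' >/dev/null
python3 -m handwheel '{"linear":[[0.45,0.43,0],[0.9,0.87,0]],"rotation":[[0,0,0],[0,0,0]],"gripper":[1,1]}' >/dev/null
python3 -m handwheel '{"linear":[[0.45,0.43,0],[0.89,0.87,0],[0.89,0.87,0]],"rotation":[[0,0,0],[0,0,0],[0,0,0]],"gripper":[1,1,1]}'
done
python3 -c "
from h import *
plan([.588,.0925,.33],.2)
r=arm.get_image('wrist');pickle.dump(r,open('w1.pkl','wb'));cv2.imwrite('pics/w1.png',r['img'][:,:,::-1])
for L in wire(.588,.0925,.2): print(proj(r,L).round(0).tolist())"
```

```text
time_s: 2.52
tcp_pos: [0.5922, 0.0924, 0.3293]
eef_rot: [[-0.204, 0.979, -0.001], [0.979, 0.204, 0.001], [0.001, -0.001, -1.0]]
ft_force: [-0.6, -0.7, -0.3]
width: 0.0941
finger_force: 0.0
t 2.525 tcp [0.5922 0.0924 0.3293] w 0.0941 f [-0.6 -0.7 -0.3]
now-axes [ 0.01  -0.041 -0.007] rot/pi [-0.0002 -0.0004  0.0016] goal-axes [ 0.01  -0.041 -0.007]
[[284.0, 271.0], [340.0, 271.0], [345.0, 75.0], [280.0, 75.0], [284.0, 271.0]]
[[280.0, 287.0], [343.0, 288.0], [350.0, 67.0], [275.0, 67.0], [280.0, 287.0]]
[[310.0, 367.0], [310.0, 21.0]]
```

View pics/w1.png

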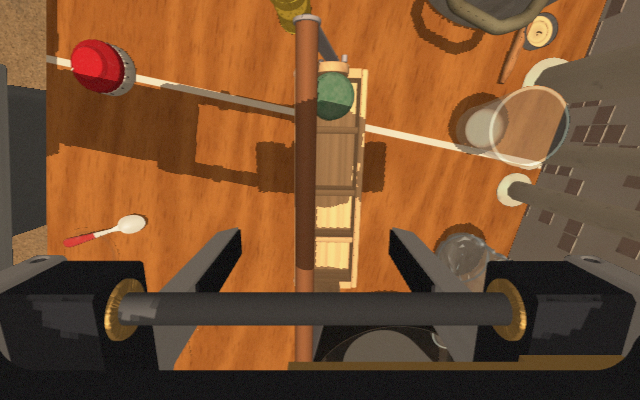

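Bar runs from (307,18) to about (303,355). The carrier's back top edge goes (366,70)-(355,287), with dividers near rows 128, 190 and 238. The bar sits in front of the carrier's mid-plane, so the handle may be slightly tilted.

Run:
```python
from h import *
r=pickle.load(open('w1.pkl','rb'))
for u in((366,70),(355,287)):print(atz(r,u,.048).round(4))
P=lambda z:(atz(r,(307,19),z),atz(r,(303,350),z))
for z in(.18,.184):print([q.round(4) for q in P(z)])
def res(q):
    x,y,a,b=q;c,s=np.cos(a),np.sin(a);W=lambda p:[x+c*p[0]-s*p[1],y+s*p[0]+c*p[1],p[2]]
    e=proj(r,[W((.042,.137,.048)),W((.042,-.137,.048))])-[[366,70],[355,287]]
    dv=proj(r,[W((.03,v,.048)) for v in(.069,-.007,-.069)])[:,1]-[128,190,238]
    xb,zb=-.118*np.sin(b),.066+.118*np.cos(b)
    f=proj(r,[W((xb,.14,zb)),W((xb,-.1,zb))]);
    # bar line columns at rows 19 and 250
    g=[np.interp(R,f[::1,1] if f[0,1]<f[1,1] else f[::-1,1],f[:,0] if f[0,1]<f[1,1] else f[::-1,0])-C for R,C in((25,307),(250,304.5))]
    return np.r_[e.ravel(),dv,g]
o=least_squares(res,[.606,.097,.2,.1],x_scale=[.01,.01,.05,.1]);print(o.x.round(4),o.fun.round(1))
```

```text
[0.6208 0.2361 0.048 ]
[ 0.6719 -0.0293  0.048 ]
[array([0.5574, 0.2316, 0.18  ]), array([ 0.6066, -0.0317,  0.18  ])]
[array([0.5577, 0.2303, 0.184 ]), array([ 0.6061, -0.0284,  0.184 ])]
[0.6046 0.0971 0.1875 0.182 ] [ 0.3 -3.3 -0.4  0.2  0.7  2.   1.2 -0.2  0.2]
```

```bash
python3 -c "
from h import *
plan([.5836,.0931,.259],.1875)"
```

```text
t 2.575 tcp [0.591  0.0904 0.3295] w 0.0937 f [-0.3 -0.5 -0.7]
now-axes [ 0.042 -0.066  0.705] rot/pi [-0.0006  0.      0.005 ] goal-axes [ 0.041 -0.068  0.705]
```

```bash
python3 -m handwheel '{"linear":[[0.04,-0.07,0.05],[0.04,-0.07,0.4],[0.04,-0.07,0.7],[0.04,-0.07,0.7],[0.04,-0.07,0.7],[0.04,-0.07,0.7],[0.04,-0.07,0.7],[0.04,-0.07,0.7]],"rotation":[[0,0,0.005],[0,0,0.005],[0,0,0.005],[0,0,0.005],[0,0,0.005],[0,0,0.005],[0,0,0.005],[0,0,0.005]],"gripper":[1,1,1,1,-1,-1,-1,-1]}' 30
python3 -c "
from h import *
plan([.5836,.0931,.259],.1875)"
```

```text
time_s: 3.58
tcp_pos: [0.5832, 0.0913, 0.2612]
eef_rot: [[-0.183, 0.983, 0.001], [0.983, 0.183, -0.0], [-0.0, 0.001, -1.0]]
ft_force: [0.2, -0.4, -1.1]
width: 0.0575
finger_force: 0.0
t 3.575 tcp [0.5832 0.0913 0.2612] w 0.0575 f [ 0.2 -0.4 -1.1]
now-axes [0.016 0.007 0.022] rot/pi [ 0.0003  0.0001 -0.001 ] goal-axes [0.016 0.007 0.022]
```

```bash
python3 -m handwheel '{"linear":[[0,0,0.02],[0,0,0.02],[0,0,0.02],[0,0,0.02],[0,0,0.02],[0,0,0.02]],"rotation":[[0,0,0],[0,0,0],[0,0,0],[0,0,0],[0,0,0],[0,0,0]],"gripper":[-1,-1,-1,-1,-1,-1]}' 30
```

```text
time_s: 4.32
tcp_pos: [0.5833, 0.0914, 0.2586]
eef_rot: [[-0.183, 0.983, 0.001], [0.983, 0.183, 0.0], [-0.0, 0.001, -1.0]]
ft_force: [1.0, 0.3, -1.1]
width: 0.0152
finger_force: 30.0
```

```bash
python3 -m handwheel '{"linear":[[0,-0.194,0.052],[0,-0.375,0.137],[0,-0.54,0.251],[0,-0.683,0.391],[0,-0.801,0.554],[0,-0.889,0.733],[0,-0.932,0.868],[0,-0.956,0.984]],"rotation":[[0,0,0],[0,0,0],[0,0,0],[0,0,0],[0,0,0],[0,0,0],[0,0,0],[0,0,0]],"gripper":[-1,-1,-1,-1,-1,-1,-1,-1]}' 30; python3 -c "
from h import *
plan([.4887,.073,.144],.1875)"
```

```text
time_s: 5.32
tcp_pos: [0.4921, 0.0746, 0.1614]
eef_rot: [[-0.182, 0.983, 0.008], [0.983, 0.182, 0.002], [0.0, 0.009, -1.0]]
ft_force: [4.6, 2.5, 2.6]
width: 0.0151
finger_force: 30.0
t 5.325 tcp [0.4921 0.0746 0.1614] w 0.0151 f [4.6 2.5 2.6]
now-axes [-0.009 -0.037  0.174] rot/pi [ 0.0028 -0.0001 -0.0013] goal-axes [-0.009 -0.036  0.174]
```

```bash
python3 -m handwheel '{"linear":[[0,-0.01,0.08],[0,-0.013,0.15],[0,-0.013,0.2],[0,-0.013,0.22],[0,-0.013,0.22]],"rotation":[[0,0,0],[0,0,0],[0,0,0],[0,0,0],[0,0,0]],"gripper":[-1,-1,-1,-1,-1]}' 30
```

```text
time_s: 5.95
tcp_pos: [0.4913, 0.0739, 0.1444]
eef_rot: [[-0.183, 0.983, 0.011], [0.983, 0.183, 0.0], [-0.001, 0.01, -1.0]]
ft_force: [-4.0, 2.2, 38.5]
width: 0.0153
finger_force: 30.0
```

```bash
python3 -m handwheel '{"linear":[[0,0,-0.04],[0,0,-0.04],[0,0,-0.04],[0,0,-0.04],[0,0,-0.5],[0,0,-0.95],[0,0,-0.95]],"rotation":[[0,0,0],[0,0,0],[0,0,0],[0,0,0],[0,0,0],[0,0,0],[0,0,0]],"gripper":[-1,0.2,0.2,0.2,0.2,0.2,0.2]}' 30 | head -2
python3 -m handwheel '{"linear":[[-0.1,0.3,-0.5],[-0.2,0.9,-0.9],[-0.2,0.9,-0.9],[-0.2,0.9,-0.9]],"rotation":[[0,0,0],[0,0,0],[0,0,0],[0,0,0]],"gripper":[1,1,1,1]}' 30
python3 -c "
from h import *
r=arm.get_image('wrist');pickle.dump(r,open('w2.pkl','wb'))
im=r['img'].copy()
cv2.imwrite('pics/w2.png',crop(im,180,0,460,280,2.1))"
```

```text
time_s: 6.82
tcp_pos: [0.4892, 0.0735, 0.2359]
time_s: 7.32
tcp_pos: [0.5792, 0.0703, 0.3212]
eef_rot: [[-0.183, 0.983, -0.004], [0.983, 0.183, -0.0], [0.001, -0.004, -1.0]]
ft_force: [-0.3, 0.7, 0.8]
width: 0.0922
finger_force: 0.0
```

View pics/w2.png

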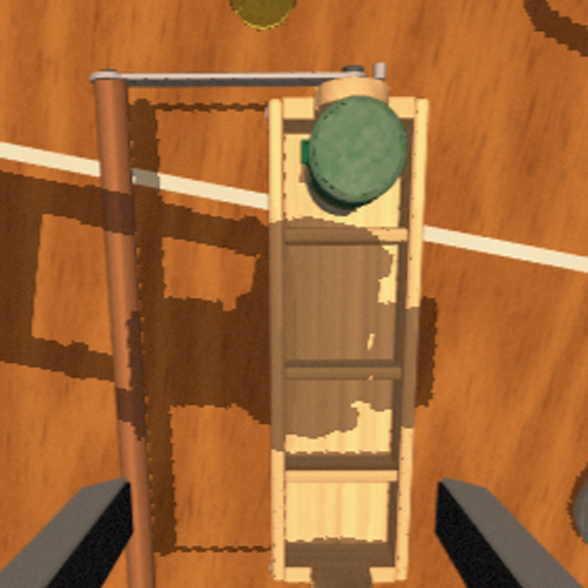

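Run:
```python
from h import *
r=pickle.load(open('w2.pkl','rb'))
q=lambda u:(np.array(u)+.5)/2.1-.5+[180,0]
def res(p):
    x,y,a=p;c,s=np.cos(a),np.sin(a);W=lambda p:[x+c*p[0]-s*p[1],y+s*p[0]+c*p[1],p[2]]
    e=proj(r,[W((.042,.137,.048)),W((-.042,.137,.048)),W((.042,-.137,.048)),W((-.042,-.137,.048))])-[q((429,99)),q((269,100)),q((408,580)),q((274,580))]
    dv=proj(r,[W((0,v,.048)) for v in(.069,-.007,-.069)])[:,1]-[q((0,v))[1] for v in(235,371,476)]
    return np.r_[e.ravel(),dv]
o=least_squares(res,[.606,.097,.2],x_scale=[.01,.01,.05]);print(o.x.round(4),o.fun.round(1))
x,y,a=o.x
for k,v in CY.items():print(k,round(x-np.sin(a)*v,4),round(y+np.cos(a)*v,4))
plan([.531,-.2815,.27],a)
```

```text
[0.6079 0.0965 0.19  ] [ 0.7 -1.4 -0.7 -1.2  0.4  0.9 -0.5  1.1 -0.3  1.3  0.7]
cell1 0.589 0.1947
cell2 0.602 0.1269
cell3 0.6151 0.0592
cell4 0.6268 -0.0017
t 7.375 tcp [0.5783 0.0704 0.3209] w 0.0935 f [-0.1  0.3  0.5]
now-axes [-3.373 -1.107  0.512] rot/pi [-0.0017 -0.0003 -0.0018] goal-axes [-3.366 -1.129  0.509]
```

```bash
python3 -m handwheel '{"linear":[[-0.5,-0.2,0],[-1,-0.45,0]],"rotation":[[0,0,0],[0,0,0]],"gripper":[1,1]}' >/dev/null
python3 -m handwheel '{"linear":[[-0.5,-0.25,0],[-1,-0.45,0]],"rotation":[[0,0,0],[0,0,0]],"gripper":[1,1]}' >/dev/null
python3 -m handwheel '{"linear":[[-0.5,-0.25,0],[-1,-0.45,0]],"rotation":[[0,0,0],[0,0,0]],"gripper":[1,1]}' >/dev/null
python3 -m handwheel '{"linear":[[-0.3,-0.25,0],[-0.4,-0.35,0],[-0.4,-0.35,0]],"rotation":[[0,0,0],[0,0,0],[0,0,0]],"gripper":[1,1,1]}'|head -2
python3 -c "
from h import *
r=arm.get_image('wrist');pickle.dump(r,open('w3.pkl','wb'))
print(proj(r,[[.396,-.262,.072],[.531,-.282,.105]]))
cv2.imwrite('pics/w3.png',r['img'][:,:,::-1])"
```

```text
time_s: 8.5
tcp_pos: [0.474, -0.2942, 0.3224]
[[250.95692474 151.98699272]
 [372.25030937 197.75639939]]
```

View pics/w3.png

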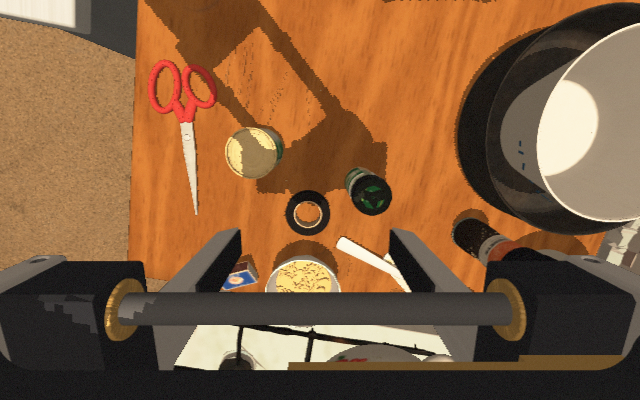

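The tin lid centre is at (251,153) and the round cap at (371,194), both within a few pixels of prediction.

```bash
python3 -c "
from h import *
r=pickle.load(open('w3.pkl','rb'))
t=atz(r,(251,153),.072);c=atz(r,(371,195),.105);print(t,c)
plan([c[0],c[1],.155],.19)"
```

```text
[ 0.39619203 -0.26308338  0.072     ] [ 0.52909053 -0.27941621  0.105     ]
t 8.55 tcp [ 0.4746 -0.2937  0.3227] w 0.0939 f [0.2 0.8 0.2]
now-axes [0.038 0.562 1.677] rot/pi [-0.0001 -0.0006 -0.0019] goal-axes [0.038 0.562 1.677]
```

```bash
python3 -c "
from h import *
r=pickle.load(open('w3.pkl','rb'));T=pickle.load(open('im0.pkl','rb'))['top']
for z in(0,.1,.2):print(z,[atz(r,u,z)[:2].round(3) for u in((457,130),(490,210),(540,130))],[atz(T,(190+u/3,155+v/3),z)[:2].round(3) for u,v in((550,145),(505,115))])"
```

```text
0 [array([ 0.644, -0.192]), array([ 0.721, -0.288]), array([ 0.751, -0.172])] [array([ 0.643, -0.181]), array([ 0.664, -0.115])]
0.1 [array([ 0.599, -0.201]), array([ 0.657, -0.273]), array([ 0.68 , -0.186])] [array([ 0.61 , -0.179]), array([ 0.63 , -0.118])]
0.2 [array([ 0.554, -0.21 ]), array([ 0.593, -0.258]), array([ 0.608, -0.2  ])] [array([ 0.577, -0.178]), array([ 0.596, -0.12 ])]
```

```bash
python3 -m handwheel '{"linear":[[0.04,0.4,0.2],[0.04,0.56,0.6],[0.04,0.56,0.9]],"rotation":[[0,0,-0.002],[0,0,-0.002],[0,0,-0.002]],"gripper":[0.4,0.4,0.4]}' 15|head -2
python3 -m handwheel '{"linear":[[0,0,0.4],[0,0,0.7],[0,0,0.77],[0,0,0.77],[0,0,0.77],[0,0,0.77],[0,0,0.77],[0,0,0.77]],"rotation":[[0,0,0],[0,0,0],[0,0,0],[0,0,0],[0,0,0],[0,0,0],[0,0,0],[0,0,0]],"gripper":[0.4,0.4,0.4,-1,-1,-1,-1,-1]}' 15
python3 -c "
from h import *
plan([.626,-.0015,.27],.19)"
```

```text
time_s: 8.93
tcp_pos: [0.5309, -0.2781, 0.2316]
time_s: 9.93
tcp_pos: [0.5301, -0.2813, 0.1576]
eef_rot: [[-0.189, 0.982, 0.003], [0.982, 0.189, -0.001], [-0.002, 0.002, -1.0]]
ft_force: [-0.1, 0.6, 5.8]
width: 0.0405
finger_force: 15.0
t 9.925 tcp [ 0.5301 -0.2813  0.1576] w 0.0405 f [-0.1  0.6  5.8]
now-axes [ 2.564  1.473 -1.125] rot/pi [0.0007 0.0006 0.0001] goal-axes [ 2.566  1.47  -1.124]
```

```bash
python3 -m handwheel '{"linear":[[0,0,-0.3],[0,0,-0.7],[0,0,-1]],"rotation":[[0,0,0],[0,0,0],[0,0,0]],"gripper":[-1,-1,-1]}' 15 >/dev/null
python3 -m handwheel '{"linear":[[0.4,0,-0.1],[0.95,0,-0.12]],"rotation":[[0,0,0],[0,0,0]],"gripper":[-1,-1]}' >/dev/null
python3 -m handwheel '{"linear":[[0.5,0.2,0],[0.95,0.5,0]],"rotation":[[0,0,0],[0,0,0]],"gripper":[-1,-1]}' >/dev/null
python3 -m handwheel '{"linear":[[0.4,0.4,0],[0.66,0.8,0],[0.66,0.97,0],[0.66,0.97,0],[0.66,0.97,0]],"rotation":[[0,0,0],[0,0,0],[0,0,0],[0,0,0],[0,0,0]],"gripper":[-1,-1,-1,-1,-1]}' 
python3 -c "
from h import *
plan([.626,-.0015,.1695],.19)"
```

```text
time_s: 11.42
tcp_pos: [0.6242, -0.0021, 0.2678]
eef_rot: [[-0.189, 0.982, -0.002], [0.982, 0.189, -0.0], [0.0, -0.002, -1.0]]
ft_force: [0.5, 1.4, -0.2]
width: 0.0402
finger_force: 15.0
t 11.425 tcp [ 0.6242 -0.0021  0.2678] w 0.0402 f [ 0.5  1.4 -0.2]
now-axes [0.002 0.021 0.983] rot/pi [-0.0006 -0.      0.    ] goal-axes [0.002 0.019 0.983]
```

```bash
python3 -m handwheel '{"linear":[[0,0.02,0.3],[0,0.02,0.6],[0,0.02,0.8],[0,0.02,0.9],[0,0.02,0.94],[0,0.02,0.96]],"rotation":[[0,0,0],[0,0,0],[0,0,0],[0,0,0],[0,0,0],[0,0,0]],"gripper":[-1,-1,-1,-1,-1,-1]}'
python3 -m handwheel '{"linear":[[0,0,0.015],[0,0,0.03],[0,0,0.03]],"rotation":[[0,0,0],[0,0,0],[0,0,0]],"gripper":[-1,-1,-1]}'
```

```text
time_s: 12.18
tcp_pos: [0.6274, -0.0015, 0.1729]
eef_rot: [[-0.189, 0.982, 0.001], [0.982, 0.189, -0.0], [-0.0, 0.001, -1.0]]
ft_force: [1.0, -0.4, -0.6]
width: 0.0403
finger_force: 15.0
time_s: 12.55
tcp_pos: [0.6275, -0.0012, 0.1697]
eef_rot: [[-0.19, 0.982, 0.001], [0.982, 0.19, -0.0], [-0.0, 0.001, -1.0]]
ft_force: [0.8, -0.2, -0.1]
width: 0.0402
finger_force: 15.0
```

```bash
python3 -m handwheel '{"linear":[[0,0,0.015],[0,0,0.015]],"rotation":[[0,0,0],[0,0,0]],"gripper":[-1,-1]}' | sed -n '2p;4p'
```

```text
tcp_pos: [0.6278, -0.0012, 0.1695]
ft_force: [-0.3, 0.7, 7.1]
```

Contact with the floor. I'll release, retract, and go to the tin.

```bash
python3 -m handwheel '{"linear":[[0,0,0],[0,0,0],[0,0,0],[0,0,-0.3],[0,0,-0.8],[0,0,-0.95]],"rotation":[[0,0,0],[0,0,0],[0,0,0],[0,0,0],[0,0,0],[0,0,0]],"gripper":[0.4,0.4,0.4,0.4,0.4,0.4]}' | sed -n '2p;4p'
python3 -c "
from h import *
plan([.396,-.263,.27],.19)"
```

```text
tcp_pos: [0.6285, -0.0013, 0.2658]
ft_force: [-0.1, -0.1, -0.6]
t 13.55 tcp [ 0.6285 -0.0013  0.2658] w 0.0659 f [-0.1 -0.1 -0.6]
now-axes [-2.129 -2.778 -0.053] rot/pi [0.0017 0.0005 0.0002] goal-axes [-2.13  -2.777 -0.042]
```

```bash
python3 -m handwheel '{"linear":[[-0.3,-0.4,0],[-0.71,-0.92,0]],"rotation":[[0,0,0],[0,0,0]],"gripper":[0.8,0.8]}' >/dev/null
python3 -m handwheel '{"linear":[[-0.35,-0.46,0],[-0.71,-0.93,0]],"rotation":[[0,0,0],[0,0,0]],"gripper":[0.8,0.8]}' >/dev/null
python3 -m handwheel '{"linear":[[-0.35,-0.46,0.1],[-0.71,-0.92,0.4],[-0.71,-0.92,0.4]],"rotation":[[0,0,0],[0,0,0],[0,0,0]],"gripper":[0.8,0.8,0.8]}' >/dev/null
python3 -c "
from h import *
plan([.396,-.263,.136],.19)"
```

```text
t 14.425 tcp [ 0.3946 -0.2611  0.2203] w 0.0848 f [ 0.9  0.2 -0.1]
now-axes [-0.025  0.014  0.843] rot/pi [-0.0014 -0.0013 -0.0015] goal-axes [-0.022  0.01   0.843]
```

```bash
python3 -m handwheel '{"linear":[[0,0,0.4],[-0.01,0.01,0.75],[-0.01,0.01,0.83],[-0.01,0.01,0.83],[-0.01,0.01,0.83],[-0.01,0.01,0.83],[-0.01,0.01,0.83],[-0.01,0.01,0.83]],"rotation":[[0,0,0],[0,0,0],[0,0,0],[0,0,0],[0,0,0],[0,0,0],[0,0,0],[0,0,0]],"gripper":[0.8,0.8,0.8,-1,-1,-1,-1,-1]}' 25
python3 -c "
from h import *
plan([.602,.127,.26],.19)"
```

```text
time_s: 15.42
tcp_pos: [0.3992, -0.2611, 0.1408]
eef_rot: [[-0.19, 0.982, 0.001], [0.982, 0.19, -0.001], [-0.001, 0.0, -1.0]]
ft_force: [-2.4, 0.8, 5.3]
width: 0.0566
finger_force: 25.0
t 15.425 tcp [ 0.3992 -0.2611  0.1408] w 0.0566 f [-2.4  0.8  5.3]
now-axes [ 3.424  2.728 -1.195] rot/pi [0.0001 0.0004 0.0003] goal-axes [ 3.428  2.725 -1.192]
```

```bash
python3 -m handwheel '{"linear":[[0,0,-0.3],[0,0,-0.7],[0,0,-1]],"rotation":[[0,0,0],[0,0,0],[0,0,0]],"gripper":[-1,-1,-1]}' 25 >/dev/null
python3 -m handwheel '{"linear":[[0.4,0.2,-0.2],[1,0.5,-0.2]],"rotation":[[0,0,0],[0,0,0]],"gripper":[-1,-1]}' >/dev/null
python3 -m handwheel '{"linear":[[0.5,0.25,0],[1,0.5,0]],"rotation":[[0,0,0],[0,0,0]],"gripper":[-1,-1]}' >/dev/null
python3 -m handwheel '{"linear":[[0.5,0.4,0],[1,0.75,0]],"rotation":[[0,0,0],[0,0,0]],"gripper":[-1,-1]}' >/dev/null
python3 -m handwheel '{"linear":[[0.3,0.5,0],[0.42,0.8,0],[0.42,0.97,0],[0.42,0.97,0],[0.42,0.97,0]],"rotation":[[0,0,0],[0,0,0],[0,0,0],[0,0,0],[0,0,0]],"gripper":[-1,-1,-1,-1,-1]}' 
python3 -c "
from h import *
plan([.602,.127,.154],.19)
r=arm.get_image('wrist');pickle.dump(r,open('w4.pkl','wb'))
cv2.imwrite('pics/w4.png',crop(r['img'],160,0,480,300,2))"
```

```text
time_s: 17.18
tcp_pos: [0.5993, 0.1218, 0.2594]
eef_rot: [[-0.189, 0.982, -0.001], [0.982, 0.189, -0.0], [0.0, -0.001, -1.0]]
ft_force: [0.2, 0.3, -1.7]
width: 0.0564
finger_force: 25.0
t 17.175 tcp [0.5993 0.1218 0.2594] w 0.0564 f [ 0.2  0.3 -1.7]
now-axes [0.046 0.038 1.054] rot/pi [-0.0005 -0.0001  0.0001] goal-axes [0.046 0.036 1.054]
```

View pics/w4.png

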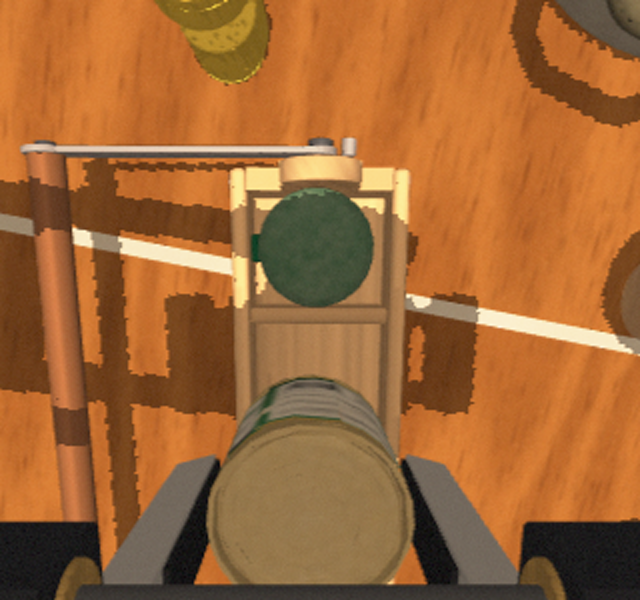

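The tin hangs upright at column ~312. The carrier's left top corners are at (231,170) and (410,170), and divider 1 is at row 314. Checking the carrier pose against this.

```bash
python3 -c "
from h import *
r=pickle.load(open('w4.pkl','rb'));q=lambda u:(np.array(u)+.5)/2-.5+[160,0]
A=atz(r,q((231,169)),.048);B=atz(r,q((410,169)),.048);D1=atz(r,q((252,314)),.048);D2=atz(r,q((388,313)),.048)
print(A,B,np.hypot(*(B-A)[:2]),np.arctan2(*(B-A)[1::-1]))
a=.19;y=np.array([-np.sin(a),np.cos(a)])
print('centre via corners',((A+B)/2)[:2]-.137*y,'via divider',((D1+D2)/2)[:2]-.069*y)"
```

```text
[0.54212224 0.22243826 0.048     ] [0.62304178 0.23794736 0.048     ] 0.08239237512021859 0.18936426959835473
centre via corners [0.60845568 0.09565823] via divider [0.6080682  0.09769012]
```

```bash
python3 -m handwheel '{"linear":[[0.04,0.04,0.1],[0.04,0.04,0.4],[0.04,0.04,0.7],[0.04,0.04,0.85],[0.04,0.04,0.94],[0.04,0.04,0.98]],"rotation":[[0,0,0],[0,0,0],[0,0,0],[0,0,0],[0,0,0],[0,0,0]],"gripper":[-1,-1,-1,-1,-1,-1]}'
python3 -m handwheel '{"linear":[[0,0,0.015],[0,0,0.03],[0,0,0.04],[0,0,0.04]],"rotation":[[0,0,0],[0,0,0],[0,0,0],[0,0,0]],"gripper":[-1,-1,-1,-1]}'|sed -n '2p;4p'
python3 -c "
from h import *
plan([.602,.127,.153],.19)"
```

```text
time_s: 17.98
tcp_pos: [0.6037, 0.1267, 0.1618]
eef_rot: [[-0.189, 0.982, 0.001], [0.982, 0.189, 0.0], [-0.0, 0.001, -1.0]]
ft_force: [-0.4, 0.3, -1.7]
width: 0.0567
finger_force: 25.0
tcp_pos: [0.6034, 0.1267, 0.1579]
ft_force: [-0.7, -0.5, -2.8]
t 18.475 tcp [0.6034 0.1267 0.1579] w 0.0569 f [-0.7 -0.5 -2.8]
now-axes [ 0.005 -0.013  0.049] rot/pi [0.0001 0.     0.0002] goal-axes [ 0.005 -0.013  0.049]
```

```bash
python3 -m handwheel '{"linear":[[0,-0.01,0.02],[0,-0.01,0.04],[0,-0.01,0.045]],"rotation":[[0,0,0],[0,0,0],[0,0,0]],"gripper":[-1,-1,-1]}'|sed -n '2p;4p'
python3 -m handwheel '{"linear":[[0,0,0.01],[0,0,0.01]],"rotation":[[0,0,0],[0,0,0]],"gripper":[-1,-1]}'|sed -n '2p;4p'
```

```text
tcp_pos: [0.6023, 0.1265, 0.153]
ft_force: [0.1, 0.3, -0.9]
tcp_pos: [0.6023, 0.1266, 0.1529]
ft_force: [-2.8, 0.8, 4.6]
```

```bash
python3 -m handwheel '{"linear":[[0,0,0],[0,0,0],[0,0,0],[0,0,-0.3],[0,0,-0.8],[0,0,-1]],"rotation":[[0,0,0],[0,0,0],[0,0,0],[0,0,0],[0,0,0],[0,0,0]],"gripper":[0.7,0.7,0.7,0.7,0.7,0.7]}' | sed -n '2p;4p'
python3 -c "
from h import *
plan([.50,.39,.30],.19)"
```

```text
tcp_pos: [0.6036, 0.1267, 0.2553]
ft_force: [0.7, 0.2, -0.6]
t 19.85 tcp [0.6036 0.1267 0.2553] w 0.0802 f [ 0.7  0.2 -0.6]
now-axes [ 2.782 -0.517 -0.451] rot/pi [0.0016 0.0002 0.0002] goal-axes [ 2.782 -0.52  -0.447]
```

```bash
python3 -m handwheel '{"linear":[[0.4,-0.1,-0.3],[0.95,-0.17,-0.45]],"rotation":[[0,0,0],[0,0,0]],"gripper":[1,1]}' >/dev/null
python3 -m handwheel '{"linear":[[0.5,-0.1,0],[0.95,-0.17,0]],"rotation":[[0,0,0],[0,0,0]],"gripper":[1,1]}' >/dev/null
python3 -m handwheel '{"linear":[[0.5,-0.1,0],[0.88,-0.17,0],[0.88,-0.17,0],[0.88,-0.17,0]],"rotation":[[0,0,0],[0,0,0],[0,0,0],[0,0,0]],"gripper":[1,1,1,1]}'|sed -n '2p;4p'
python3 -c "
from h import *
r=arm.get_image('wrist');pickle.dump(r,open('w5.pkl','wb'))
p=proj(r,[[.4924,.427,.097],[.4924,.427,0]]);print(p)
cv2.imwrite('pics/w5.png',crop(r['img'],180,40,440,260,3))"
```

```text
tcp_pos: [0.4998, 0.3893, 0.297]
ft_force: [-0.5, -0.1, -1.0]
[[315.02520317 162.83588601]
 [315.02857642 154.66952421]]
```

View pics/w5.png

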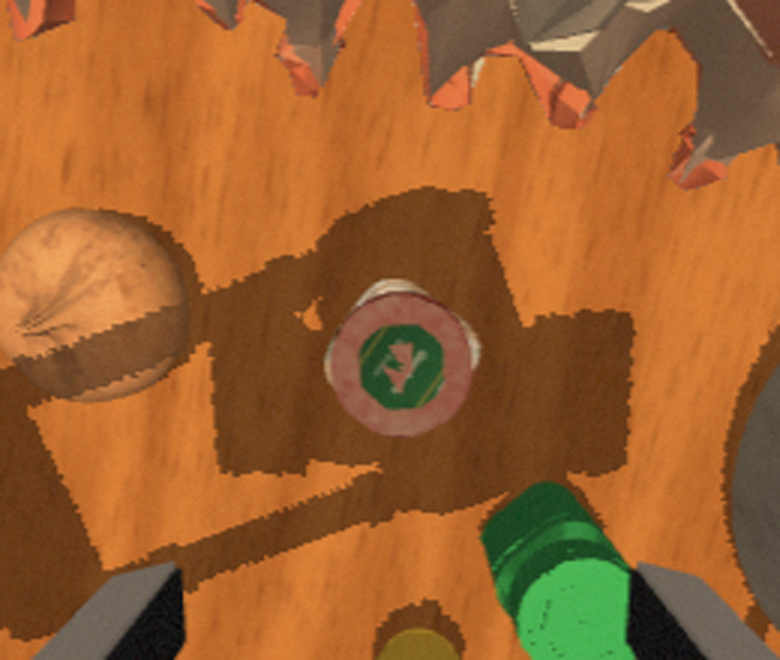

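The cap centre is at crop (400,364). The body corners peek out at the top (397,281) and right (480,350), so the body is turned about 48° to the tool. The green look-alike is lower right and the curtain fringe is at the top. I'll check the curtain's clearance.

```bash
python3 -c "
from h import *
r=pickle.load(open('w5.pkl','rb'));D=pickle.load(open('im0.pkl','rb'));T=D['top'];S=D['side'];q=lambda u:(np.array(u)+.5)/3-.5+[180,40]
print('sq',atz(r,q((400,364)),.097),'green',atz(r,q((545,525)),0.03))
for u in((690,180),(565,125),(445,105),(310,92)):
  for z in(0,.1,.2):
    p=atz(r,q(u),z);print(u,z,p.round(3),proj(T,p).round(0),proj(S,p).round(0))
im=np.hstack([crop(T['img'],140,90,270,260,3),crop(S['img'],210,90,340,260,3)]);cv2.imwrite('pics/c3.png',im)
plan([.4924,.427,.2],1.028)
"
```

```text
sq [0.49020978 0.42832551 0.097     ] green [0.56070831 0.36922041 0.03      ]
(690, 180) 0 [0.592 0.513 0.   ] [[199. 165.]] [[283. 150.]]
(690, 180) 0.1 [0.564 0.498 0.1  ] [[193. 162.]] [[277. 135.]]
(690, 180) 0.2 [0.536 0.483 0.2  ] [[187. 159.]] [[270. 119.]]
(565, 125) 0 [0.538 0.523 0.   ] [[191. 176.]] [[272. 151.]]
(565, 125) 0.1 [0.524 0.506 0.1  ] [[187. 171.]] [[268. 136.]]
(565, 125) 0.2 [0.511 0.488 0.2  ] [[183. 166.]] [[264. 119.]]
(445, 105) 0 [0.49  0.522 0.   ] [[187. 187.]] [[262. 154.]]
(445, 105) 0.1 [0.489 0.504 0.1  ] [[184. 180.]] [[261. 138.]]
(445, 105) 0.2 [0.488 0.487 0.2  ] [[180. 172.]] [[259. 120.]]
(310, 92) 0 [0.437 0.516 0.   ] [[183. 200.]] [[251. 157.]]
(310, 92) 0.1 [0.45 0.5  0.1 ] [[181. 190.]] [[252. 140.]]
(310, 92) 0.2 [0.463 0.485 0.2  ] [[178. 178.]] [[254. 122.]]
t 20.9 tcp [0.5001 0.3889 0.2971] w 0.0938 f [ 0.2  0.5 -1.3]
now-axes [ 0.39  -0.004  0.97 ] rot/pi [-2.000e-04  3.000e-04 -2.668e-01] goal-axes [0.263 0.287 0.971]
```

View pics/c3.png

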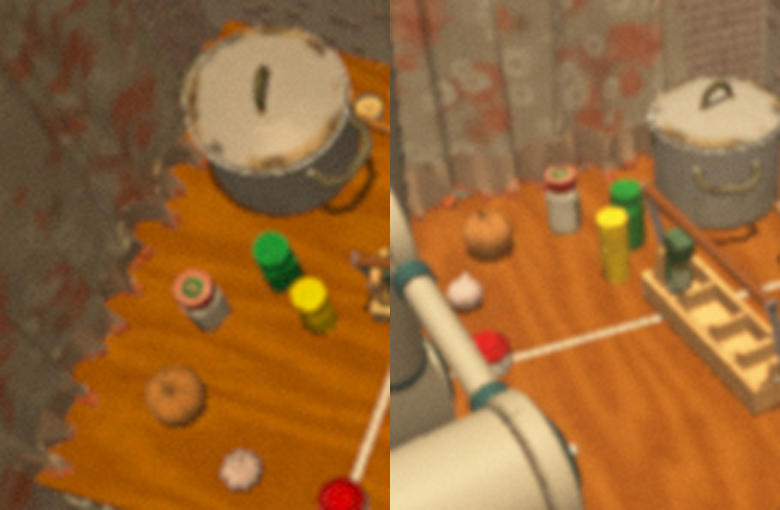

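The fringe hangs at about y≈.50–.52, so a tilted grip on the flats here would bring the gripper body too close to the curtain. Instead I'll lift the jar by its cap, set it on open worktop, and regrasp it on its flats there.

```bash
python3 -m handwheel '{"linear":[[0.4,-0.02,0.2],[0.4,-0.02,0.6],[0.4,-0.02,0.9]],"rotation":[[0,0,0],[0,0,0],[0,0,0]],"gripper":[0.4,0.4,0.4]}' 20|sed -n '2p;4p'
python3 -m handwheel '{"linear":[[0,0,0.2],[0,0,0.35],[0,0,0.35],[0,0,0.35],[0,0,0.35],[0,0,0.35],[0,0,0.35]],"rotation":[[0,0,0],[0,0,0],[0,0,0],[0,0,0],[0,0,0],[0,0,0],[0,0,0]],"gripper":[0.4,0.4,-1,-1,-1,-1,-1]}' 20
python3 -c "
from h import *
plan([.489,-.13,.23],.19)"
```

```text
tcp_pos: [0.4906, 0.4274, 0.2058]
ft_force: [-0.3, -0.4, 0.4]
time_s: 22.15
tcp_pos: [0.4905, 0.4289, 0.1732]
eef_rot: [[-0.19, 0.982, 0.002], [0.982, 0.19, 0.001], [0.0, 0.002, -1.0]]
ft_force: [0.2, -0.7, 3.7]
width: 0.0451
finger_force: 18.5
t 22.15 tcp [0.4905 0.4289 0.1732] w 0.0451 f [ 0.2 -0.7  3.7]
now-axes [-5.485 -1.074 -0.572] rot/pi [ 0.0006 -0.0001  0.0002] goal-axes [-5.486 -1.071 -0.568]
```

```bash
python3 -m handwheel '{"linear":[[0,0,-0.2],[0,0,-0.6],[0,0,-1]],"rotation":[[0,0,0],[0,0,0],[0,0,0]],"gripper":[-1,-1,-1]}' 20 >/dev/null
python3 -m handwheel '{"linear":[[-0.3,-0.1,-0.3],[-0.91,-0.18,-0.3]],"rotation":[[0,0,0],[0,0,0]],"gripper":[-1,-1]}' >/dev/null
python3 -m handwheel '{"linear":[[-0.45,-0.1,0],[-0.91,-0.18,0]],"rotation":[[0,0,0],[0,0,0]],"gripper":[-1,-1]}' >/dev/null
python3 -m handwheel '{"linear":[[-0.45,-0.1,0],[-0.91,-0.18,0]],"rotation":[[0,0,0],[0,0,0]],"gripper":[-1,-1]}' >/dev/null
python3 -m handwheel '{"linear":[[-0.45,-0.1,0],[-0.91,-0.18,0]],"rotation":[[0,0,0],[0,0,0]],"gripper":[-1,-1]}' >/dev/null
python3 -m handwheel '{"linear":[[-0.45,-0.1,0],[-0.91,-0.18,0]],"rotation":[[0,0,0],[0,0,0]],"gripper":[-1,-1]}' >/dev/null
python3 -m handwheel '{"linear":[[-0.45,-0.1,0],[-0.8,-0.18,0],[-0.93,-0.18,0],[-0.93,-0.18,0.3],[-0.93,-0.18,0.7],[-0.93,-0.18,0.95]],"rotation":[[0,0,0],[0,0,0],[0,0,0],[0,0,0],[0,0,0],[0,0,0]],"gripper":[-1,-1,-1,-1,-1,-1]}'
python3 -c "
from h import *
plan([.489,-.13,.1735],.19)"
```

```text
time_s: 24.52
tcp_pos: [0.4872, -0.1285, 0.2055]
eef_rot: [[-0.19, 0.982, -0.002], [0.982, 0.19, 0.002], [0.002, -0.002, -1.0]]
ft_force: [0.7, 0.2, -0.6]
width: 0.0452
finger_force: 18.4
t 24.525 tcp [ 0.4872 -0.1285  0.2055] w 0.0452 f [ 0.7  0.2 -0.6]
now-axes [-0.019  0.016  0.32 ] rot/pi [-0.0005 -0.0007  0.0003] goal-axes [-0.018  0.015  0.32 ]
```

```bash
python3 -m handwheel '{"linear":[[0,0,0.15],[0,0,0.27],[0,0,0.3],[0,0,0.32],[0,0,0.32]],"rotation":[[0,0,0],[0,0,0],[0,0,0],[0,0,0],[0,0,0]],"gripper":[-1,-1,-1,-1,-1]}'|sed -n '2p;4p'
python3 -m handwheel '{"linear":[[0,0,0.01],[0,0,0.01]],"rotation":[[0,0,0],[0,0,0]],"gripper":[-1,-1]}'|sed -n '2p;4p'
```

```text
tcp_pos: [0.4882, -0.1299, 0.1758]
ft_force: [0.1, -0.4, -1.1]
tcp_pos: [0.4879, -0.1298, 0.1745]
ft_force: [0.3, -0.1, -0.7]
```

```bash
python3 -m handwheel '{"linear":[[0,0,0.015],[0,0,0.02],[0,0,0.02]],"rotation":[[0,0,0],[0,0,0],[0,0,0]],"gripper":[-1,-1,-1]}'|sed -n '2p;4p'
```

```text
tcp_pos: [0.488, -0.1301, 0.1731]
ft_force: [-1.3, 0.1, 5.3]
```

Contact. Release, rise, turn 42°, descend and grip the flats.

```bash
python3 -m handwheel '{"linear":[[0,0,0],[0,0,0],[0,0,0],[0,0,-0.3],[0,0,-0.45]],"rotation":[[0,0,0],[0,0,0],[0,0,0],[0,0,0],[0,0,0]],"gripper":[0.5,0.5,0.5,0.5,0.5]}'|sed -n '2p;4p'
python3 -m handwheel '{"linear":[[0,0,0],[0,0,0],[0,0,0],[0,0,0],[0,0,0]],"rotation":[[0,0,0.058],[0,0,0.116],[0,0,0.175],[0,0,0.233],[0,0,0.233]],"gripper":[0.6,0.6,0.6,0.6,0.6]}'|sed -n '2p'
python3 -c "
from h import *
plan([.488,-.13,.140],-.543)
r=arm.get_image('wrist');pickle.dump(r,open('w6.pkl','wb'))"
```

```text
tcp_pos: [0.4884, -0.13, 0.2183]
ft_force: [0.3, 0.2, 0.2]
tcp_pos: [0.4878, -0.1298, 0.2172]
t 27.025 tcp [ 0.4878 -0.1298  0.2172] w 0.0749 f [ 0.4 -0.1  0.1]
now-axes [-0.001  0.003  0.772] rot/pi [-0.      0.      0.0012] goal-axes [-0.001  0.003  0.772]
```

```bash
python3 -m handwheel '{"linear":[[0,0,0.3],[0,0,0.6],[0,0,0.77],[0,0,0.77],[0,0,0.77],[0,0,0.77],[0,0,0.77],[0,0,0.77]],"rotation":[[0,0,0],[0,0,0],[0,0,0],[0,0,0],[0,0,0],[0,0,0],[0,0,0],[0,0,0]],"gripper":[0.6,0.6,0.6,-1,-1,-1,-1,-1]}' 20
python3 -c "
from h import *
plan([.6145,.0595,.26],.19)"
```

```text
time_s: 28.08
tcp_pos: [0.4884, -0.13, 0.1412]
eef_rot: [[0.515, 0.857, 0.002], [0.857, -0.515, -0.001], [0.0, 0.002, -1.0]]
ft_force: [0.2, 0.1, 4.9]
width: 0.0467
finger_force: 19.6
t 28.075 tcp [ 0.4884 -0.13    0.1412] w 0.0467 f [0.2 0.1 4.9]
now-axes [ 2.274  0.106 -1.188] rot/pi [ 7.000e-04  2.000e-04 -2.328e-01] goal-axes [ 1.623  1.596 -1.188]
```

```bash
python3 -m handwheel '{"linear":[[0,0,-0.3],[0,0,-0.6],[0,0,-1],[0,0,-1],[0,0,-1],[0,0,-1],[0,0,-1]],"rotation":[[0,0,0],[0,0,-0.055],[0,0,-0.11],[0,0,-0.16],[0,0,-0.21],[0,0,-0.233],[0,0,-0.233]],"gripper":[-1,-1,-1,-1,-1,-1,-1]}' 20|sed -n '2p;4p'
python3 -m handwheel '{"linear":[[0.4,0.1,-0.3],[0.85,0.4,-0.3]],"rotation":[[0,0,0],[0,0,0]],"gripper":[-1,-1]}'  >/dev/null
python3 -m handwheel '{"linear":[[0.4,0.3,0],[0.77,0.7,0],[0.77,0.95,0]],"rotation":[[0,0,0],[0,0,0],[0,0,0]],"gripper":[-1,-1,-1]}' >/dev/null
python3 -m handwheel '{"linear":[[0,0.15,0],[0,0.25,0],[0,0.25,0],[0,0.25,0]],"rotation":[[0,0,0],[0,0,0],[0,0,0],[0,0,0]],"gripper":[-1,-1,-1,-1]}' 
python3 -c "
from h import *
plan([.6145,.0595,.154],.19)"
```

```text
tcp_pos: [0.4875, -0.1297, 0.24]
ft_force: [0.9, -0.3, -2.5]
time_s: 30.08
tcp_pos: [0.6136, 0.059, 0.2702]
eef_rot: [[-0.188, 0.982, -0.001], [0.982, 0.188, -0.0], [0.0, -0.001, -1.0]]
ft_force: [-1.2, 0.0, -0.9]
width: 0.0466
finger_force: 19.6
t 30.075 tcp [0.6136 0.059  0.2702] w 0.0466 f [-1.2  0.  -0.9]
now-axes [0.003 0.011 1.162] rot/pi [-0.0003 -0.     -0.0001] goal-axes [0.003 0.01  1.162]
```

```bash
python3 -m handwheel '{"linear":[[0,0.01,0.3],[0,0.01,0.6],[0,0.01,0.75],[0,0.01,0.8],[0,0.01,0.87],[0,0.01,0.92]],"rotation":[[0,0,0],[0,0,0],[0,0,0],[0,0,0],[0,0,0],[0,0,0]],"gripper":[-1,-1,-1,-1,-1,-1]}'|sed -n '2p;4p'
python3 -c "
from h import *
plan([.6145,.0595,.153],.19);print(arm.get_state()['ft_torque'])"
```

```text
tcp_pos: [0.6157, 0.0597, 0.1787]
ft_force: [-0.0, 0.4, -1.2]
t 30.825 tcp [0.6157 0.0597 0.1787] w 0.047 f [-0.   0.4 -1.2]
now-axes [-0.    -0.012  0.257] rot/pi [0.0004 0.0001 0.0001] goal-axes [-0.    -0.012  0.257]
[ 0.02827864 -0.10871516 -0.02306963]
```

Below the board tops with no contact; continue.

```bash
python3 -m handwheel '{"linear":[[0,0,0.1],[0,0,0.18],[0,0,0.23],[0,0,0.25],[0,0,0.25]],"rotation":[[0,0,0],[0,0,0],[0,0,0],[0,0,0],[0,0,0]],"gripper":[-1,-1,-1,-1,-1]}'|sed -n '2p;4p'
python3 -m handwheel '{"linear":[[0,0,0.015],[0,0,0.015]],"rotation":[[0,0,0],[0,0,0]],"gripper":[-1,-1]}'|sed -n '2p;4p'
```

```text
tcp_pos: [0.6155, 0.0598, 0.1534]
ft_force: [-0.0, 0.5, -1.4]
tcp_pos: [0.6155, 0.0598, 0.1532]
ft_force: [-2.5, -0.1, 5.5]
```

```bash
python3 -m handwheel '{"linear":[[0,0,0],[0,0,0],[0,0,0],[0,0,-0.3],[0,0,-0.8],[0,0,-0.9]],"rotation":[[0,0,0],[0,0,0],[0,0,0],[0,0,0],[0,0,0],[0,0,0]],"gripper":[0.4,0.4,0.4,0.4,0.4,0.4]}'|sed -n '2p;4p'
python3 -c "
from h import *
plan([.4905,.074,.1445],.19)
r=arm.get_image('wrist');cv2.imwrite('pics/w7.png',r['img'][:,:,::-1])"
```

```text
tcp_pos: [0.6169, 0.0598, 0.2452]
ft_force: [-0.4, 0.2, 0.4]
t 32.45 tcp [0.6169 0.0598 0.2452] w 0.0658 f [-0.4  0.2  0.4]
now-axes [ 0.38  -1.221  0.998] rot/pi [0.0021 0.0004 0.0002] goal-axes [ 0.378 -1.215  1.007]
```

```bash
python3 -m handwheel '{"linear":[[0.2,-0.5,0],[0.38,-0.9,0]],"rotation":[[0,0,0],[0,0,0]],"gripper":[0.4,0.4]}' >/dev/null
python3 -m handwheel '{"linear":[[0,-0.31,0],[0,-0.31,0.2],[0,-0.31,0.6],[0,-0.31,0.9],[0,-0.31,0.99],[0,-0.31,0.99]],"rotation":[[0,0,0],[0,0,0],[0,0,0],[0,0,0],[0,0,0],[0,0,0]],"gripper":[0.4,0.4,0.4,0.4,0.4,0.4]}' |sed -n '2p;4p'
python3 -m handwheel '{"linear":[[0,0,0.01],[0,0,0.01],[0,0,0.01],[0,0,0.01],[0,0,0.01],[0,0,0.01],[0,0,0.01]],"rotation":[[0,0,0],[0,0,0],[0,0,0],[0,0,0],[0,0,0],[0,0,0],[0,0,0]],"gripper":[-1,-1,-1,-1,-1,-1,-1]}' 35
```

```text
tcp_pos: [0.4889, 0.0742, 0.142]
ft_force: [0.5, 0.4, 0.3]
time_s: 34.38
tcp_pos: [0.4915, 0.0745, 0.1423]
eef_rot: [[-0.189, 0.982, 0.005], [0.982, 0.189, 0.001], [-0.0, 0.005, -1.0]]
ft_force: [4.3, 2.3, -2.1]
width: 0.0147
finger_force: 35.0
```

```bash
python3 -m handwheel '{"linear":[[0,0.013,-0.177],[0,0.06,-0.372],[0,0.139,-0.556],[0,0.241,-0.715],[0,0.367,-0.855],[0,0.494,-0.96]],"rotation":[[0,0,0],[0,0,0],[0,0,0],[0,0,0],[0,0,0],[0,0,0]],"gripper":[-1,-1,-1,-1,-1,-1]}' 35|sed -n '2p;4p'
python3 -m handwheel '{"linear":[[0,0.141,-0.087],[0,0.293,-0.152],[0,0.452,-0.196],[0,0.568,-0.214],[0,0.686,-0.22],[0,0.7,-0.22]],"rotation":[[0,0,0],[0,0,0],[0,0,0],[0,0,0],[0,0,0],[0,0,0]],"gripper":[-1,-1,-1,-1,-1,-1]}' 35
```

```text
tcp_pos: [0.5324, 0.0824, 0.2362]
ft_force: [-9.4, -3.5, 3.4]
time_s: 35.88
tcp_pos: [0.6061, 0.0964, 0.2623]
eef_rot: [[-0.19, 0.982, -0.0], [0.982, 0.19, -0.001], [-0.001, -0.0, -1.0]]
ft_force: [-3.3, -1.1, 13.3]
width: 0.015
finger_force: 35.0
```

```bash
python3 -m handwheel '{"linear":[[0,0.02,0.01],[0,0.035,0.01],[0,0.05,0.01],[0,0.05,0.01]],"rotation":[[0,0,0],[0,0,0],[0,0,0],[0,0,0]],"gripper":[-1,-1,-1,-1]}' 35|sed -n '2p;4p'
```

```text
tcp_pos: [0.6084, 0.0969, 0.262]
ft_force: [-9.0, -1.5, 19.2]
```

```bash
python3 -m handwheel '{"linear":[[0,0.04,0],[0,0.06,0],[0,0.06,0]],"rotation":[[0,0,0],[0,0,0],[0,0,0]],"gripper":[-1,-1,-1]}' 35|sed -n '2p;4p'
```

```text
tcp_pos: [0.6095, 0.0971, 0.2619]
ft_force: [-20.3, -4.5, 24.8]
```

```bash
python3 -m handwheel '{"linear":[[0,-0.03,-0.03],[0,-0.03,-0.03],[0,-0.03,-0.03],[0,-0.05,-0.03],[0,-0.05,-0.03],[0,-0.05,-0.3],[0,-0.05,-0.8],[0,-0.05,-0.9]],"rotation":[[0,0,0],[0,0,0],[0,0,0],[0,0,0],[0,0,0],[0,0,0],[0,0,0],[0,0,0]],"gripper":[-1,0.5,0.5,0.5,0.5,0.5,0.5,0.5]}'|sed -n '2p;4p'
python3 - <<'E'
from h import *
# numeric check (no viewing): bar colour/shadow difference: fit bar columns in wrist image
r=arm.get_image('wrist');T=arm.get_image('top');S=arm.get_image('side')
pickle.dump((r,T,S),open('fin.pkl','wb'))
im=r['img'].astype(int)
for z,xo in((.184,0),(.1835,-.012),(.183,-.02)):
    a=.19;c,s=np.cos(a),np.sin(a)
    print(xo,proj(r,[[.608+c*xo-s*v,.0967+s*xo+c*v,z] for v in(.13,.08,.04)]).round(1).tolist())
for v in(60,90,120,150):
    print(v,[tuple(im[v,u]) for u in range(270,350,4)])
E
```

```text
tcp_pos: [0.6137, 0.0981, 0.3523]
ft_force: [0.3, 0.0, 0.3]
0 [[306.0, 47.3], [306.5, 115.5], [306.8, 165.3]]
-0.012 [[290.4, 47.4], [291.6, 115.5], [292.5, 165.3]]
-0.02 [[280.0, 47.6], [281.7, 115.5], [282.9, 165.2]]
60 [(np.int64(200), np.int64(116), np.int64(50)), (np.int64(201), np.int64(116), np.int64(51)), (np.int64(184), np.int64(101), np.int64(41)), (np.int64(195), np.int64(109), np.int64(44)), (np.int64(191), np.int64(105), np.int64(42)), (np.int64(185), np.int64(102), np.int64(40)), (np.int64(193), np.int64(109), np.int64(44)), (np.int64(143), np.int64(84), np.int64(47)), (np.int64(174), np.int64(103), np.int64(56)), (np.int64(192), np.int64(115), np.int64(66)), (np.int64(167), np.int64(100), np.int64(56)), (np.int64(139), np.int64(84), np.int64(52)), (np.int64(224), np.int64(198), np.int64(177)), (np.int64(209), np.int64(121), np.int64(50)), (np.int64(200), np.int64(114), np.int64(49)), (np.int64(189), np.int64(104), np.int64(42)), (np.int64(189), np.int64(106), np.int64(44)), (np.int64(184), np.int64(100), np.int64(40)), (np.int64(195), np.int64(109), np.int64(44)), (np.
[... 2093 characters left out ...]
4(106), np.int64(68)), (np.int64(142), np.int64(113), np.int64(70)), (np.int64(152), np.int64(122), np.int64(80)), (np.int64(86), np.int64(50), np.int64(31)), (np.int64(95), np.int64(54), np.int64(29)), (np.int64(102), np.int64(59), np.int64(34)), (np.int64(97), np.int64(56), np.int64(34)), (np.int64(83), np.int64(51), np.int64(28)), (np.int64(150), np.int64(121), np.int64(78)), (np.int64(154), np.int64(124), np.int64(78)), (np.int64(135), np.int64(105), np.int64(69)), (np.int64(181), np.int64(130), np.int64(83)), (np.int64(123), np.int64(91), np.int64(61)), (np.int64(167), np.int64(122), np.int64(77)), (np.int64(103), np.int64(61), np.int64(25)), (np.int64(102), np.int64(58), np.int64(24))]
```

The bar spans columns 297–316, centre 306, which matches the fully upright prediction. All three items touched down at the expected height. Handing in.

```bash
python3 -c "
from cell import arm
print(arm.get_state()['time_s'],arm.hand_in())"
```

```text
the job is handed in; nothing more can be done
37.9 None
```

The job is handed in at 37.9 s: handle folded down, tin set in cell 2, square jar in cell 3 and round jar in cell 4, then handle swung fully up and released; I had no pictures left for a final look, so this rests on touchdown forces and heights and the bar's position in the last wrist image, and on the way the square jar was set down once on open worktop to be regrasped.

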